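# Put the ear defenders away in the pull-out rack

### The job

Grinding is over: put the ear defenders away from the dust. Pull the rack out of its cabinet as far as it goes, hang the ear defenders by their headband over the rail, one cup on each side (lower them on, do not drop them), let go, and then push the rack fully home with them hanging in it. Do not shift the tools and other things on the bench.

Things in the scene. Friction and masses are not known exactly. Their poses are not given: they have to be found in the camera images.
- rack (a joint): how far the rack is pulled out of the cabinet (m): 0 fully home, front panel against the cabinet; 0.145 at its end stop. A stiff slide (6 N of friction plus drag) that stays where it is left; it may stand a little open at the start.
- cabinet_roof (a point): centre of the roof of the fixed grey sheet-steel dust cabinet, 192 mm above the bench. The cabinet is 150 mm deep (x) and 212 mm wide (y), closed but for its front, which the rack's front panel covers. Inside: 206 mm wide, roof 189 mm above the bench. Its x axis points to the back; the rack slides out along -x, towards the robot.
- rack_handle (a point): middle of the rack's handle: a level round steel bar about 10 mm thick, 110 mm long along y, on a stem at each end, its centre line 160 mm above the bench and 35 mm in front of the front panel (212 mm wide, 5 mm thick, top edge 191 mm above the bench). The point moves with the rack; x to the back, y along the bar, z up.
- rail_top (a point): top of the rack's hanging rail at half its length, 155 mm above the bench: a level round steel bar 16 mm thick, 140 mm long along x, from the front panel to a 40 mm wide upright bracket at the rear (162 mm high). Under the roof until the rack is pulled out; then open at both sides and above. x to the back, z up; moves with the rack.
- tray (a point): centre of the floor of the shallow steel tray under the rail, 15 mm above the bench, 142 mm long (x); its side lips at y = -84 and +84 mm are 26 mm high above the bench. Moves with the rack; axes like the rail's.
- headband_top (a point): top of the headband of the ear defenders (loose, rigid, 0.2 to 0.3 kg), at its middle. z up, y from cup to cup, x across the band. The padded top is 30 mm wide (x) and 18 mm thick downward. Grip it across (along x), fingertips above the band's underside so that they do not meet the rail. Either way round on the rail will do.
- ear_defenders_centre (a point): centre of the ear defenders, 75 mm above the bottoms of the cups on which they stand upright, 150 mm high in all, axes as headband_top. The cups lie from 22 to 62 mm off this point along y to either side (gap between them 44 mm), 64 mm wide along x, up to 86 mm above their bottoms. The band's underside is 132 mm above the bottoms.
Things that resemble listed ones, but are neither listed nor needed, are in the scene too. There is more than one size of the part that bears headband_top; the job needs the larger.

How it is judged:
On the way, in this order (a step that is already met when the one before it is completed fails the run):
1. the rack is pulled out to its stop (at least 0.138 m of 0.145 m) (value of joint rack above 0.138 m), for 0.2 s.
2. with the rack still out, the ear defenders hang by the band on the rail, one cup on each side, let go (value of joint rack above 0.11 m and z of headband_top in the frame of rail_top between 0.008 and 0.024 m and y of headband_top in the frame of rail_top between -0.03 and 0.03 m and angle between headband_top's own z axis and vertical below 0.35 rad and contact force between ear_defenders and rack above 0.5 N and contact force between ear_defenders and the arm below 0.1 N and contact force between ear_defenders and the fingers below 0.1 N), for 0.3 s.
At the end, for the whole second after the job is handed in: The rack is home (less than 8 mm open) and the ear defenders hang at rest on its rail by the underside of the band: band top 8 to 24 mm above the rail's top, within 30 mm of the rail sideways, tilted less than 0.35 rad (20 degrees), a cup on each side (value of joint rack below 0.008 m and z of headband_top in the frame of rail_top between 0.008 and 0.024 m and y of headband_top in the frame of rail_top between -0.03 and 0.03 m and angle between headband_top's own z axis and vertical below 0.35 rad and contact force between ear_defenders and rack above 0.5 N and linear speed of ear_defenders below 0.05 m/s); the robot touches nothing.
It fails at once if the ear defenders were dropped (falling untouched by the fingers at more than 0.7 m/s, a fall of about 25 mm) (linear speed of ear_defenders above 0.7 m/s and contact force between ear_defenders and the fingers below 0.05 N).
It fails at once if one of the tools or other loose things on the bench was shifted by more than 30 mm (distance of any of goggles, pliers, spanner_17, tape_measure, wood_block, stepped_shaft from where it was at the start of the episode above 0.03 m).
It also fails if it takes over 72 s, if anything falls off the work surface, if the arm or the gripper's body presses on something with over 40 N, if the wrist force passes 120 N, or if a joint passes its speed limit or range.

### The arm

A 7-joint arm with a two-finger parallel gripper is mounted at the origin on a cart in front of the work surface, level with it; the furniture and walls round the work are solid. World frame = base frame: x ahead of the robot, y to its left, z up, the work surface at z = 0. Lengths are in m, angles in rad, forces in N, time in s.
With the tool pointing down it reaches from about 0.4 to 0.85 m from the base axis. Payload 10.4 kg.
Tool frame: the origin (TCP) lies at the very end of the fingers, on their centre line; the grasp point (between the pads) lies 19 mm behind it; z points along the fingers, y is the line along which they close (so a half turn about z gives the same grasp; the last joint's range is limited). The gripper opens to 87 mm and grips with 3 to 60 N. Pads are 19 mm wide; open, the fingers measure 117 mm over their backs; the gripper's body (75 mm by 190 mm) begins 51 mm behind the grasp point.
Start: joints at [-1.313, 0.332, -0.065, 1.46, 0.022, 1.35, -0.088], TCP at [0.173, 0.601, 0.223] pointing down, gripper open.
Joint ranges: [-2.6, 2.6], [-0.5, 2.12], [-1.47, 1.34], [0.16, 2.42], [-1.27, 4.41], [0.06, 2.06], [-2.6, 2.6]. Speed limits (rad/s): [2.22, 2.22, 2.79, 2.79, 3.14, 3.14, 3.14].

### API

Orientations are given as a unit quaternion [x, y, z, w].
In Python, from plant import manip gives the robot as it stands.
- The arm moves only by the tool send_rows, never from a script. Its argument "increments" is a list that holds one entry, the list of rows, each a list of 7 numbers: the shift along the tool's x, y, z in cm, then the turn, a rotation vector about the tool's x, y, z in degrees, then the finger opening in cm, from 0 to 8.7. In form: [[[x, y, z, wx, wy, wz, grip], ...]]. A call has exactly 5 rows; each row shifts and turns the commanded pose from where the row before left it, along the tool's axes as they then stand; what a row does not reach is not made up. A row lasts 1/8 s, in which the tool goes at most 62.5 mm and 10.7 degrees, less where a joint would pass 70% of its speed; a pose out of reach is approached as far as the arm can. A call is refused whole if a number of a shift passes 6.25 or a number of a turn 10.7, either way. A call with a gripper value outside its range is refused whole. The fingers move at their own pace and stop on an object; "newtons" is the grip in N (left out, the last holds). Time passes only in rows, so rows that do not move let the fingers close, or fill a call up. It gives the time, the measured TCP pose, the force, the opening and the grip force at its end, in the units of the state.
- manip.observe(): the state, without advancing time (a new reading comes with each control period).
- manip.get_image(name): name is "side" or "top"; returns the picture (480x640x3 uint8, red, green, blue); there is no depth.
- manip.camera_params(name): a dict with "K" (3x3 intrinsics, pixels), "xyz" and "rotation" of the camera in the world. Camera axes: x right, y up, looking along -z (the intrinsics and any distortion apply to the point x, -y, -z); pixel columns grow to the right and rows downward; lengths in m; the calibration is good to about 2 mm. A picture is of the moment at which its call begins. camera_params takes no time and is no camera call.
- manip.hand_in(): hands the job in; it is judged then, once.
The state is a dict: "time_s": time; "q": joint angles; "dq": joint speeds; "effort": joint torques, N m; "ee_pos": TCP position; "ee_rot": TCP orientation; "ft_force": force on the tool from outside, world axes, zero at the start; "torque": the same for the moment, N m; "opening": opening from 0.0 (shut) to 1.0 (fully open); "finger_force": force on a finger pad.
Only numpy, scipy, OpenCV 4.12 (cv2) and the standard library are available. Lean on these libraries where they do the work, as an engineer would, in place of code of your own. Each camera call takes 0.05 s, during which the arm holds its last target. There are 200 camera calls.

## Working session

There is one attempt and no reset: what is moved stays moved. The work goes in short steps, Python scripts to look and compute and a tool call to move; the robot and the scene stay as the last step left them, time stands still between calls to the robot, and variables do not carry over. Pictures are saved under pics/ and viewed, at most 10 in all, crops included, and the job is handed in when it is done.

Besides the shell and the picture viewer there is one more tool, called after "Emit:" as a command line: name --argument value ..., lists and objects as JSON in quotes. send_rows: Moves the arm, as the interface text tells. Its arguments: {"type":"object","properties":{"increments":{"type":"array","items":{"type":"array","items":{"type":"array","items":{"type":"number"}}}},"newtons":{"type":"number"}},"required":["increments"]}

```bash
mkdir -p pics; ls
cat > h.py <<'E'
import numpy as np, cv2
from plant import manip
def snap(n,f):
    im=manip.get_image(n); cv2.imwrite('pics/'+f,im[:,:,::-1].copy()); return im
def ray(n,u,v):
    c=manip.camera_params(n); K=np.array(c['K']); R=np.array(c['rotation'])
    d=np.linalg.inv(K)@[u,v,1]; d=R@(d*[1,-1,-1]); return np.array(c['xyz']),d
def at(n,u,v,z):
    o,d=ray(n,u,v); return (o+d*(z-o[2])/d[2]).round(4)
def proj(n,p):
    c=manip.camera_params(n); q=np.array(c['rotation']).T@(np.array(p)-c['xyz'])
    w=np.array(c['K'])@(q*[1,-1,-1]); return (w[:2]/w[2]).round(1)
E
python3 - <<'E'
from h import *
for n in('side','top'):
    print(manip.camera_params(n)); snap(n,n+'0.png')
print(manip.observe())
E
```

```text
pics
{'K': array([[437.05778271,   0.        , 318.1332212 ],
       [  0.        , 437.05778271, 234.08124394],
       [  0.        ,   0.        ,   1.        ]]), 'xyz': array([0.6918708 , 0.85684388, 0.50027215]), 'rotation': array([0.05943916, 0.53990429, 0.83416081, 0.09563517])}
{'K': array([[507.97748255,   0.        , 318.65099058],
       [  0.        , 507.97748255, 231.97754784],
       [  0.        ,   0.        ,   1.        ]]), 'xyz': array([-0.00257428, -0.10038253,  0.82945685]), 'rotation': array([ 0.27764659, -0.18138561, -0.53430385,  0.77751593])}
{'time_s': 0.1, 'q': array([-1.31258495,  0.33277205, -0.06471761,  1.46084013,  0.02161623,
        1.34986364, -0.08847182]), 'dq': array([ 0.00123137, -0.00061109, -0.00088425, -0.0012643 ,  0.00035041,
       -0.00154017, -0.00093804]), 'effort': array([ 5.84507761e-04, -6.24540067e+01,  2.40722846e-02, -3.90714705e+01,
       -6.14798558e-02,  3.66327306e-02,  9.04513627e-05]), 'ee_pos': array([0.17311643, 0.6002074 , 0.22186462]), 'ee_rot': array([ 1.39911508e-01,  9.90163834e-01, -5.91229213e-04, -5.20651447e-05]), 'ft_force': array([-0.35311415,  0.03843493,  0.52181899]), 'torque': array([ 0.00198055, -0.02374211, -0.00353724]), 'finger_force': 0.0, 'opening': 1.0028487999547244}
```

Rotation is a quaternion; fix that and view the pictures.

```bash
sed -i "s/R=np.array(c\['rotation'\])/R=Rot.from_quat(c['rotation']).as_matrix()/; s/np.array(c\['rotation'\]).T/Rot.from_quat(c['rotation']).as_matrix().T/; 1a from scipy.spatial.transform import Rotation as Rot" h.py; cat h.py | head -12
```

```text
import numpy as np, cv2
from scipy.spatial.transform import Rotation as Rot
from plant import manip
def snap(n,f):
    im=manip.get_image(n); cv2.imwrite('pics/'+f,im[:,:,::-1].copy()); return im
def ray(n,u,v):
    c=manip.camera_params(n); K=np.array(c['K']); R=Rot.from_quat(c['rotation']).as_matrix()
    d=np.linalg.inv(K)@[u,v,1]; d=R@(d*[1,-1,-1]); return np.array(c['xyz']),d
def at(n,u,v,z):
    o,d=ray(n,u,v); return (o+d*(z-o[2])/d[2]).round(4)
def proj(n,p):
    c=manip.camera_params(n); q=Rot.from_quat(c['rotation']).as_matrix().T@(np.array(p)-c['xyz'])
```

View pics/side0.png

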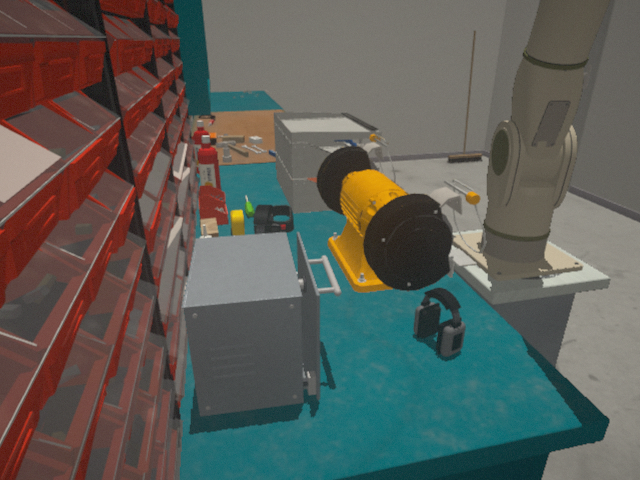

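View pics/top0.png

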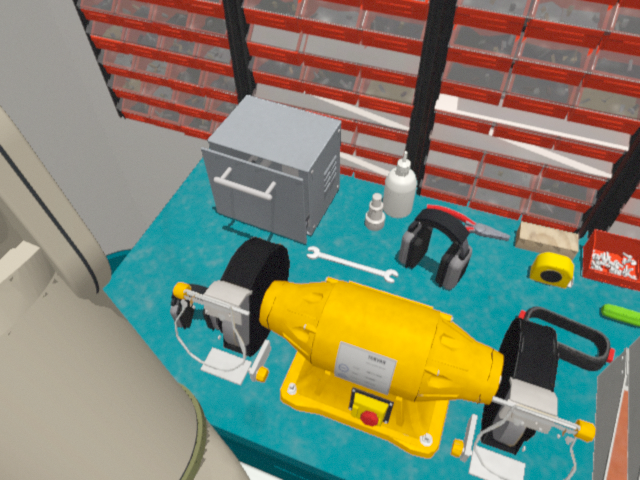

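Side view: cabinet with its roof at (240,265), handle at (325,272), and ear defenders at (440,320). Top view: cabinet roof (275,140), handle (245,187), ear defenders A at (435,245). Another pair, B, is half hidden behind the grinder's left wheel at (185,305), probably the one seen in the side view. I'll measure both in an enlarged crop.

Run:
```python
from h import *
s=cv2.imread('pics/side0.png'); t=cv2.imread('pics/top0.png')
a=cv2.resize(t[190:300,380:490],(400,400),interpolation=cv2.INTER_CUBIC)
b=cv2.resize(s[275:375,390:490],(400,400),interpolation=cv2.INTER_CUBIC)
c=cv2.resize(t[90:240,195:345],(600,600),interpolation=cv2.INTER_CUBIC)[:, :]
c=cv2.resize(c,(400,400))
d=cv2.resize(s[225:425,180:350],(340,400))
cv2.imwrite('pics/crop1.png',cv2.resize(np.vstack([np.hstack([a,b]),np.hstack([c,cv2.resize(d,(400,400))])]),(800,600)))
for n,u,v in[('side',440,293),('side',452,357),('side',427,338),('top',437,213),('top',410,262),('top',452,285)]:
    print(n,u,v,[at(n,u,v,z) for z in(0,.15,.12)])
```

```text
side 440 293 [array([0.2597, 0.1325, 0.    ]), array([0.3893, 0.3497, 0.15  ]), array([0.3634, 0.3063, 0.12  ])]
side 452 357 [array([0.3366, 0.3259, 0.    ]), array([0.4431, 0.4851, 0.15  ]), array([0.4218, 0.4532, 0.12  ])]
side 427 338 [array([0.3552, 0.2681, 0.    ]), array([0.4561, 0.4446, 0.15  ]), array([0.4359, 0.4093, 0.12  ])]
top 437 213 [array([ 0.7511, -0.0664,  0.    ]), array([ 0.6148, -0.0725,  0.15  ]), array([ 0.6421, -0.0713,  0.12  ])]
top 410 262 [array([ 0.6056, -0.0456,  0.    ]), array([ 0.4956, -0.0555,  0.15  ]), array([ 0.5176, -0.0535,  0.12  ])]
top 452 285 [array([ 0.5814, -0.1349,  0.    ]), array([ 0.4758, -0.1286,  0.15  ]), array([ 0.497 , -0.1299,  0.12  ])]
```

View pics/crop1.png

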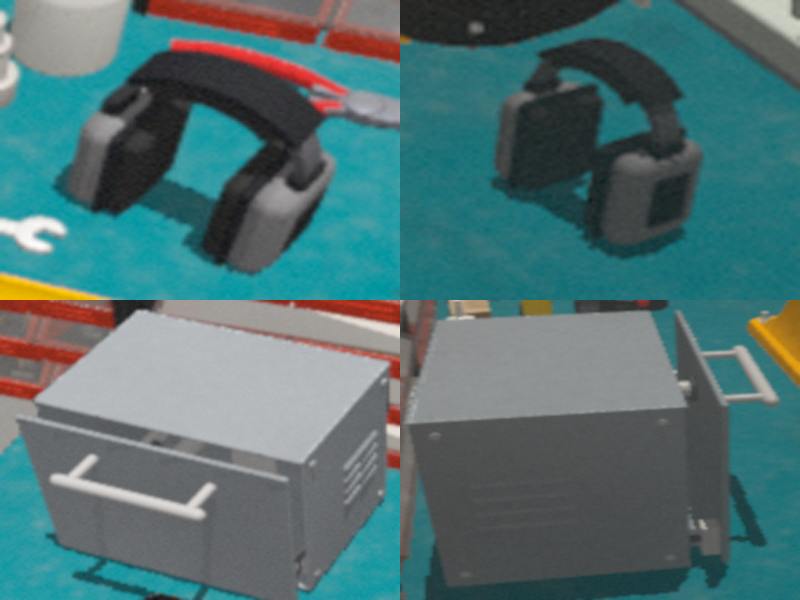

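Run:
```python
from h import *
A=[at('top',*p,0) for p in[(398.7,259.7),(410.8,268.1),(435.8,280.9),(450.1,289)]]
B=[at('side',*p,0) for p in[(414.5,335),(420,337.7),(437.5,352.3),(442.5,356),(462.5,351)]]
for P in(A,B):
    print(P); print([np.linalg.norm(P[i]-P[0]).round(3) for i in range(1,len(P))])
print('Bcup x', np.linalg.norm(B[4]-B[3]))
# cabinet: crop3 (lower-left), px=195+x*150/400, 90+(y-300)*150/300
f=lambda x,y:(195+x*.375,90+(y-300)*.5)
R={'roofFL':(38,403),'roofBL':(138,311),'roofBR':(388,363),'roofFR':(303,462)}
for k,v in R.items(): print(k,at('top',*f(*v),.192))
for k,v,z in[('panTL',(18,418),.191),('panTR',(287,482),.191),('hL',(57,480),.16),('hR',(200,513),.16)]: print(k,at('top',*f(*v),z))
g=lambda x,y:(180+(x-400)*170/400,225+(y-300)*200/300)
for k,v,z in[('roofFnear',(683,405),.192),('roofBnear',(412,421),.192),('roofBfar',(437,318),.192),('roofFfar',(656,313),.192),('panNear',(724,405),.191),('panFar',(678,312),.191),('hnear',(766,398),.16),('hfar',(740,350),.16)]: print(k,at('side',*g(*v),z))
```

```text
[array([ 0.6031, -0.0231,  0.    ]), array([ 0.5918, -0.0509,  0.    ]), array([ 0.5797, -0.1037,  0.    ]), array([ 0.5712, -0.1334,  0.    ])]
[np.float64(0.03), np.float64(0.084), np.float64(0.115)]
[array([0.3736, 0.2547, 0.    ]), array([0.3672, 0.2644, 0.    ]), array([0.3551, 0.3089, 0.    ]), array([0.3512, 0.3198, 0.    ]), array([0.311 , 0.3157, 0.    ])]
[np.float64(0.012), np.float64(0.057), np.float64(0.069), np.float64(0.087)]
Bcup x 0.04040853870161604
roofFL [0.6015 0.3666 0.192 ]
roofBL [0.7536 0.3633 0.192 ]
roofBR [0.7423 0.1544 0.192 ]
roofFR [0.5938 0.1613 0.192 ]
panTL [0.5791 0.3703 0.191 ]
panTR [0.568  0.1623 0.191 ]
hL [0.5423 0.3255 0.16  ]
hR [0.5394 0.2151 0.16  ]
roofFnear [0.6061 0.3729 0.192 ]
roofBnear [0.7526 0.364  0.192 ]
roofBfar [0.7448 0.1514 0.192 ]
roofFfar [0.5885 0.1746 0.192 ]
panNear [0.5835 0.3766 0.191 ]
panFar [0.5719 0.1733 0.191 ]
hnear [0.5442 0.322  0.16  ]
hfar [0.5357 0.2186 0.16  ]
```

Footprints differ: A's cups span about 0.12 m and B's about 0.08 m, so A (top view 435,245) is the larger and is the target. The cabinet measures 150 × 208 mm with yaw about -2°, and the handle is at about (0.540, 0.270), so the rack stands roughly 17 mm open. Next I'll check clearance to the grinder and plan the moves.

```bash
cat >> h.py <<'E'
def tri(a,b):
    (o,d),(p,e)=ray('top',*a),ray('side',*b)
    s=np.linalg.lstsq(np.c_[d,-e],p-o,rcond=None)[0]; x,y=o+d*s[0],p+e*s[1]
    return ((x+y)/2).round(3),np.linalg.norm(x-y).round(3)
def plan(pos,yaw,N,grip=8.7,start=None):
    """tool down, tool y at angle yaw (deg, world)"""
    o=manip.observe(); p,R=(np.array(o['ee_pos']),Rot.from_quat(o['ee_rot'])) if start is None else start
    c,s=np.cos(np.radians(yaw)),np.sin(np.radians(yaw))
    G=Rot.from_matrix(np.c_[[s,-c,0],[c,s,0],[0,0,-1]]*np.array(1.))
    w=(R.inv()*G).as_rotvec()/N; dp=(np.array(pos)-p)/N
    for i in range(N):
        print([*np.round(R.inv().apply(dp)*100,2).tolist(),*np.round(np.degrees(w),1).tolist(),grip],end=', ' if (i+1)%5 else '\n')
        R=R*Rot.from_rotvec(w); p=p+dp
    return p,R
E
python3 - <<'E'
from h import *
print('left wheel centre', tri((262,300),(408,242)))
for z in(.15,.2,.25): print(z,at('top',262,243,z),at('top',400,290,z),at('top',340,280,z),at('side',405,192,z),at('side',370,160,z))
print('band mid',at('top',442.7,217.5,.15))
for p in[(.615,-.085,.15),(.54,.27,.16)]: print(proj('top',p),proj('side',p))
s=plan((.35,.45,.33),35,5); s=plan((.538,.27,.30),-2.3,5,3.5,s)
E
```

```text
left wheel centre (array([0.351, 0.145, 0.137]), np.float64(0.001))
0.15 [0.4456 0.1878 0.15  ] [ 0.4379 -0.0548  0.15  ] [0.4222 0.0394 0.15  ] [ 0.2522 -0.1012  0.15  ] [ 0.2342 -0.417   0.15  ]
0.2 [0.4126 0.1666 0.2   ] [ 0.4055 -0.0581  0.2   ] [0.3909 0.0291 0.2   ] [0.315  0.0355 0.2   ] [ 0.2995 -0.2352  0.2   ]
0.25 [0.3797 0.1453 0.25  ] [ 0.3731 -0.0615  0.25  ] [0.3597 0.0188 0.25  ] [0.3777 0.1723 0.25  ] [ 0.3649 -0.0534  0.25  ]
band mid [ 0.6081 -0.0842  0.15  ]
[444.  214.8] [259.2 206.3]
[242.7 188.5] [329.6 273.2]Traceback (most recent call last):
  File "<stdin>", line 6, in <module>
  File "h.py", line 22, in plan
    G=Rot.from_matrix(np.c_[[s,-c,0],[c,s,0],[0,0,-1]]*np.array(1.))
  File "scipy/spatial/transform/_rotation.pyx", line 1143, in scipy.spatial.transform._rotation.Rotation.from_matrix
ValueError: Non-positive determinant (left-handed or null coordinate frame) in rotation matrix 0: [[ 0.57357644  0.81915204  0.        ]
 [-0.81915204  0.57357644  0.        ]
 [ 0.          0.         -1.        ]].
```

```bash
sed -i 's/\[s,-c,0\]/[-s,c,0]/' h.py
python3 - <<'E'
from h import *
print('knob', tri((180,290),(472,197)))
for z in(.1,.15,.2): print(at('top',180,290,z),at('side',472,197,z), at('top',215,310,z))
s=plan((.35,.45,.33),35,5); s=plan((.538,.27,.30),-2.3,5,3.5,s)
E
```

```text
knob (array([0.271, 0.216, 0.247]), np.float64(0.002))
[0.3385 0.2962 0.1   ] [ 0.0284 -0.1551  0.1   ] [0.3253 0.2219 0.1   ]
[0.3151 0.2691 0.15  ] [ 0.1113 -0.0287  0.15  ] [0.3029 0.1998 0.15  ]
[0.2917 0.2419 0.2   ] [0.1941 0.0977 0.2   ] [0.2804 0.1777 0.2   ]
[-4.23, -1.91, -2.16, -0.0, 0.0, 7.8, 8.7], [-4.45, -1.32, -2.16, -0.0, 0.0, 7.8, 8.7], [-4.59, -0.7, -2.16, -0.0, 0.0, 7.8, 8.7], [-4.64, -0.07, -2.16, -0.0, 0.0, 7.8, 8.7], [-4.61, 0.56, -2.16, -0.0, 0.0, 7.8, 8.7]
[-5.11, 1.02, 0.6, 0.0, -0.0, 7.5, 3.5], [-4.93, 1.67, 0.6, 0.0, -0.0, 7.5, 3.5], [-4.67, 2.3, 0.6, 0.0, -0.0, 7.5, 3.5], [-4.33, 2.88, 0.6, 0.0, -0.0, 7.5, 3.5], [-3.92, 3.42, 0.6, 0.0, -0.0, 7.5, 3.5]
```

Emit:
send_rows --increments '[[[-4.2,-1.9,-2.2,0,0,7.8,8.7],[-4.4,-1.3,-2.2,0,0,7.8,8.7],[-4.6,-0.7,-2.2,0,0,7.8,8.7],[-4.6,-0.1,-2.2,0,0,7.8,8.7],[-4.6,0.6,-2.1,0,0,7.8,8.7]]]'

```text
time_s: 0.72
ee_pos: [0.3501, 0.4498, 0.3321]
ee_rot: [0.464, 0.886, -0.0, -0.0]
ft_force: [0.3, -0.5, 0.4]
opening: 0.999
finger_force: 0.0
```

Emit:
send_rows --increments '[[[-5.1,1.0,0.6,0,0,7.5,3.5],[-4.9,1.7,0.6,0,0,7.5,3.5],[-4.7,2.3,0.6,0,0,7.5,3.5],[-4.3,2.9,0.6,0,0,7.5,3.5],[-3.9,3.4,0.6,0,0,7.5,3.5]]]'

```text
time_s: 1.35
ee_pos: [0.5375, 0.2699, 0.3011]
ee_rot: [0.724, 0.689, -0.0, -0.0]
ft_force: [0.6, 0.2, 0.2]
opening: 0.515
finger_force: 0.0
```

Run:
```python
from h import *
o=manip.observe(); print(o['ee_pos'],o['ee_rot'],o['opening'])
a=snap('top','t1.png'); b=snap('side','s1.png')
cv2.imwrite('pics/c2.png',np.vstack([cv2.resize(a[60:260,140:460],(640,300)),cv2.resize(b[150:350,180:500],(640,300))])[:,:,::-1])
print(proj('top',o['ee_pos']),proj('side',o['ee_pos']))
s=plan((.54,.27,.16),-2.3,5,3.5)
```

```text
[0.53750503 0.26992078 0.30106967] [ 7.24331316e-01  6.89452031e-01 -1.78809993e-04 -9.94232063e-05] 0.51511194697148
[230.5 128.5] [331.9 187.9]
[0.11, -0.01, 2.81, 0.0, 0.0, -0.2, 3.5], [0.11, -0.01, 2.81, 0.0, 0.0, -0.2, 3.5], [0.11, -0.01, 2.81, 0.0, 0.0, -0.2, 3.5], [0.11, -0.01, 2.81, 0.0, 0.0, -0.2, 3.5], [0.1, -0.01, 2.81, 0.0, 0.0, -0.2, 3.5]
```

View pics/c2.png

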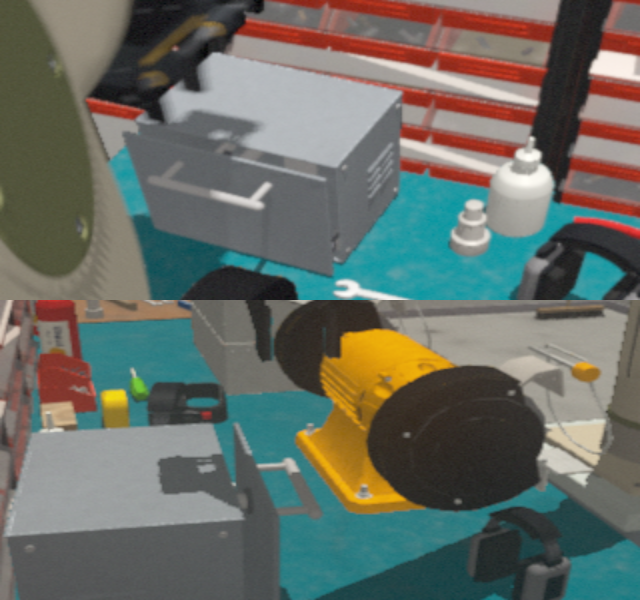

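Run:
```python
from h import *
o=manip.observe(); print(o['time_s'],o['ee_pos'],o['ee_rot'],o['opening'],o['dq'].round(3))
```

```text
1.45 [0.54012676 0.26486218 0.30043109] [ 0.7272019   0.68642127 -0.00109982  0.00142332] 0.4484512678192478 [-0.048 -0.022 -0.079  0.003 -0.012  0.012  0.023]
```

Emit:
send_rows --increments '[[[0,0,2.5,0,0,0,2.6],[0,0,2.5,0,0,0,2.6],[0,0,2.5,0,0,0,2.6],[0,0,1.5,0,0,0,2.6],[0,0,0,0,0,0,2.6]]]'

```text
time_s: 2.08
ee_pos: [0.536, 0.2712, 0.2107]
ee_rot: [0.723, 0.691, -0.001, -0.0]
ft_force: [0.8, -0.3, 0.0]
opening: 0.297
finger_force: 0.0
```

Run:
```python
from h import *
b=snap('side','s2.png'); a=snap('top','t2.png')
o=manip.observe(); print(o['time_s'],o['ee_pos'],o['ee_rot'],o['opening'],o['dq'].round(3))
cv2.imwrite('pics/c3.png',np.hstack([cv2.resize(b[190:310,280:400],(400,400)),cv2.resize(a[120:240,170:290],(400,400))])[:,:,::-1])
print(proj('top',o['ee_pos']),proj('side',o['ee_pos']))
```

```text
2.175 [0.53690512 0.27148394 0.2123786 ] [7.22862802e-01 6.90991414e-01 4.83877811e-04 2.33139718e-05] 0.30031570070451047 [ 0.001 -0.005  0.003 -0.008 -0.001 -0.002 -0.   ]
[237.2 168.6] [332.  243.5]
```

View pics/c3.png

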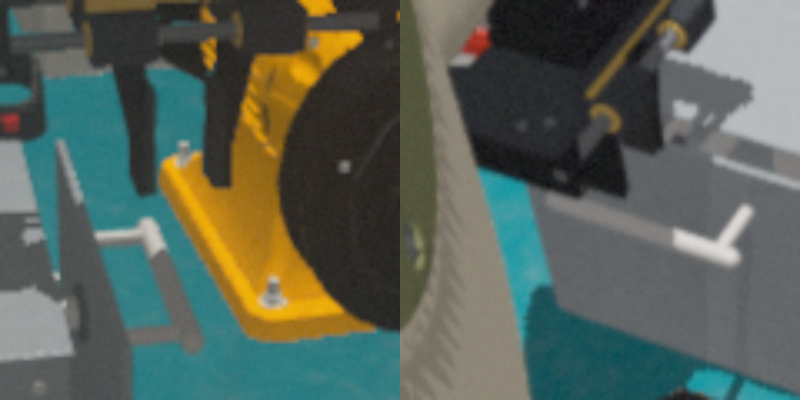

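The close look agrees: the bar's middle is at about side (331,275), which puts it at x of about 0.537 at z 0.16, between the fingers. I'll go down and grip.

Emit:
send_rows --increments '[[[0,0,2.0,0,0,0,2.6],[0,0,2.0,0,0,0,2.6],[0,0,2.0,0,0,0,2.6],[0,0,1.0,0,0,0,2.6],[0,0,0,0,0,0,2.6]]]' --newtons 40

```text
time_s: 2.8
ee_pos: [0.5367, 0.2713, 0.1418]
ee_rot: [0.723, 0.691, 0.0, -0.0]
ft_force: [-0.3, -0.4, 0.2]
opening: 0.296
finger_force: 0.0
```

Emit:
send_rows --increments '[[[0,0,0,0,0,0,0.3],[0,0,0,0,0,0,0.3],[0,0,0,0,0,0,0.3],[0,0,0,0,0,0,0.3],[0,0,0,0,0,0,0.3]]]' --newtons 40

```text
time_s: 3.42
ee_pos: [0.5382, 0.2715, 0.1427]
ee_rot: [0.723, 0.691, 0.002, 0.001]
ft_force: [6.3, 1.0, -1.5]
opening: 0.111
finger_force: 40.0
```

Emit:
send_rows --increments '[[[0,-1.0,0,0,0,0,0.3],[0,-2.0,0,0,0,0,0.3],[0,-2.0,0,0,0,0,0.3],[0,-2.0,0,0,0,0,0.3],[0,-2.0,0,0,0,0,0.3]]]'

```text
time_s: 4.05
ee_pos: [0.448, 0.2765, 0.1427]
ee_rot: [0.723, 0.691, 0.003, 0.0]
ft_force: [8.9, 5.9, -5.1]
opening: 0.111
finger_force: 40.0
```

Emit:
send_rows --increments '[[[0,-1.5,0,0,0,0,0.3],[0,-1.0,0,0,0,0,0.3],[0,-0.7,0,0,0,0,0.3],[0,-0.4,0,0,0,0,0.3],[0,0,0,0,0,0,0.3]]]'

```text
time_s: 4.68
ee_pos: [0.4154, 0.2783, 0.1427]
ee_rot: [0.723, 0.691, 0.005, 0.002]
ft_force: [23.3, 9.9, -17.7]
opening: 0.112
finger_force: 40.0
```

Emit:
send_rows --increments '[[[0,-0.2,0,0,0,0,0.3],[0,-0.2,0,0,0,0,0.3],[0,0,0,0,0,0,0.3],[0,0,0,0,0,0,0.3],[0,0,0,0,0,0,0.3]]]'

```text
time_s: 5.3
ee_pos: [0.4153, 0.2783, 0.1428]
ee_rot: [0.724, 0.69, 0.008, 0.004]
ft_force: [44.6, 12.9, -33.7]
opening: 0.116
finger_force: 40.0
```

The rack is at its stop: the TCP stalled at x 0.4153 with 45 N. I'll relax, release and go up.

Emit:
send_rows --increments '[[[0,0.3,0,0,0,0,0.3],[0,0.3,0,0,0,0,0.3],[0,0,0,0,0,0,2.6],[0,0,0,0,0,0,2.6],[0,0,0,0,0,0,2.6]]]'

```text
time_s: 5.92
ee_pos: [0.4126, 0.2768, 0.1417]
ee_rot: [0.723, 0.691, -0.0, -0.0]
ft_force: [-0.2, -0.2, -1.1]
opening: 0.284
finger_force: 0.0
```

Emit:
send_rows --increments '[[[0,0,-2,0,0,0,2.6],[0,0,-4,0,0,0,2.6],[0,0,-5,0,0,0,2.6],[0,0,-5,0,0,0,2.6],[0,0,-2,0,0,0,6]]]'

```text
time_s: 6.55
ee_pos: [0.4132, 0.2772, 0.3248]
ee_rot: [0.723, 0.691, 0.002, -0.0]
ft_force: [0.2, 0.0, -1.2]
opening: 0.348
finger_force: 0.0
```

Run:
```python
from h import *
print(manip.observe()['ee_pos'])
s=plan((.50,.08,.34),-10,5,6); s=plan((.60,-.085,.30),-16,5,6,s)
```

```text
[0.41324485 0.27715181 0.32475026]
[-3.86, 1.91, -0.31, 0.0, -0.0, 1.5, 6], [-3.81, 2.01, -0.31, 0.0, -0.0, 1.5, 6], [-3.76, 2.11, -0.31, 0.0, -0.0, 1.5, 6], [-3.7, 2.21, -0.31, 0.0, -0.0, 1.5, 6], [-3.64, 2.3, -0.31, 0.0, -0.0, 1.5, 6]
[-2.9, 2.54, 0.8, -0.0, -0.0, 1.2, 6], [-2.85, 2.6, 0.8, -0.0, -0.0, 1.2, 6], [-2.79, 2.66, 0.8, -0.0, -0.0, 1.2, 6], [-2.74, 2.72, 0.8, -0.0, -0.0, 1.2, 6], [-2.68, 2.78, 0.8, -0.0, -0.0, 1.2, 6]
```

Emit:
send_rows --increments '[[[-3.9,1.9,-0.3,0,0,1.5,6],[-3.8,2.0,-0.3,0,0,1.5,6],[-3.8,2.1,-0.3,0,0,1.5,6],[-3.7,2.2,-0.3,0,0,1.5,6],[-3.6,2.3,-0.3,0,0,1.5,6]]]'

```text
time_s: 7.18
ee_pos: [0.4992, 0.078, 0.3368]
ee_rot: [0.767, 0.642, 0.0, -0.0]
ft_force: [1.0, 0.3, -0.0]
opening: 0.688
finger_force: 0.0
```

Emit:
send_rows --increments '[[[-2.9,2.5,0.8,0,0,1.2,6],[-2.9,2.6,0.8,0,0,1.2,6],[-2.8,2.7,0.8,0,0,1.2,6],[-2.7,2.7,0.8,0,0,1.2,6],[-2.7,2.8,0.8,0,0,1.2,6]]]'

```text
time_s: 7.8
ee_pos: [0.5991, -0.0869, 0.2963]
ee_rot: [0.799, 0.601, 0.0, -0.0]
ft_force: [0.3, 0.7, 1.8]
opening: 0.689
finger_force: 0.0
```

Run:
```python
from h import *
a=snap('top','t4.png'); b=snap('side','s4.png')
o=manip.observe(); print(o['time_s'],o['ee_pos'],o['ee_rot'],o['opening'])
cv2.imwrite('pics/c4.png',np.hstack([cv2.resize(a[150:310,370:530],(400,400),interpolation=cv2.INTER_CUBIC),cv2.resize(b[210:430,180:400],(400,400),interpolation=cv2.INTER_CUBIC)])[:,:,::-1])
print(proj('top',o['ee_pos']),proj('top',o['ee_pos']+[0,0,-.15]))
```

```text
7.9 [ 0.59864535 -0.09031447  0.29519162] [ 8.00760785e-01  5.98982277e-01 -1.51357592e-03  3.26085619e-04] 0.6904103007235606
[462.2 160.8] [444.5 224.1]
```

View pics/c4.png

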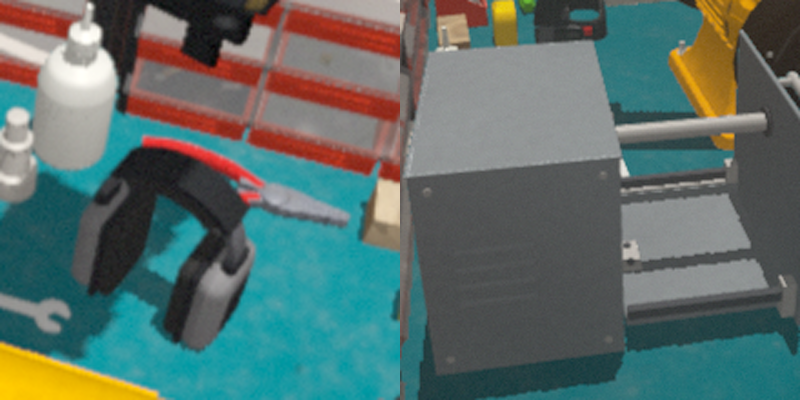

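Run:
```python
from h import *
from scipy.optimize import least_squares
M=np.array([[-.032,.058,.003],[-.032,.022,.003],[-.032,-.022,.003],[-.032,-.056,.003],[.028,-.062,.003],[0,0,.15]])
P=np.array([(400,258),(410,267.2),(436.8,284),(446,290),(468,268),(442,216)])
def W(t): c,s=np.cos(t[2]),np.sin(t[2]); return np.c_[M[:,0]*c-M[:,1]*s+t[0],M[:,0]*s+M[:,1]*c+t[1],M[:,2]]
f=lambda t:(np.array([proj('top',p) for p in W(t)])-P).ravel()
r=least_squares(f,[.61,-.085,-.28],diff_step=1e-2); t=r.x; print(t,np.degrees(t[2]),f(t).reshape(-1,2).round(1))
for p in[(299.4,283.2),(378,278.2)]: print('rail',at('side',*p,.147))
# overlay
im=cv2.imread('pics/t4.png'); c,s=np.cos(t[2]),np.sin(t[2])
def poly(L):
    q=np.array([proj('top',(t[0]+x*c-y*s,t[1]+x*s+y*c,z)) for x,y,z in L]); cv2.polylines(im,[np.round(q*16).astype(int)],True,(0,255,0),1,shift=4)
for g in(1,-1):
    poly([(-.032,g*.022,0),(-.032,g*.062,0),(.032,g*.062,0),(.032,g*.022,0)]); poly([(-.032,g*.022,.086),(-.032,g*.062,.086),(.032,g*.062,.086),(.032,g*.022,.086)])
poly([(-.015,-.02,.15),(-.015,.02,.15),(.015,.02,.15),(.015,-.02,.15)])
cv2.imwrite('pics/ov.png',cv2.resize(im[180:310,380:500],(600,600),interpolation=cv2.INTER_CUBIC))
```

```text
[ 0.61413985 -0.0859798  -0.2913091 ] -16.690782059766757 [[-2.4  1.7]
 [ 3.1  1.5]
 [-4.  -3.8]
 [ 2.4 -0.7]
 [-1.8  2.2]
 [ 2.5 -0.7]]
rail [0.5885 0.2678 0.147 ]
rail [0.4625 0.2815 0.147 ]
```

View pics/ov.png

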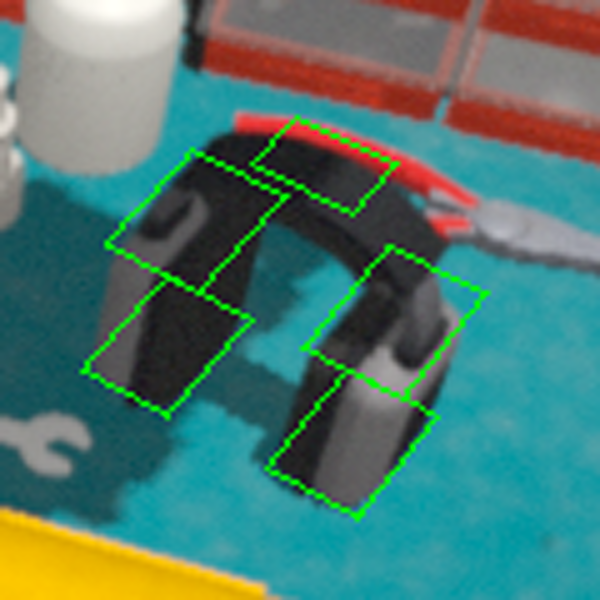

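Run:
```python
from h import *
print('mid arms',[at('top',441,236.8,z) for z in(.09,.1)])
print('bottle base',at('top',400,212,0),'top',[at('top',405,153,z) for z in(.15,.2)])
print('band',at('top',380+320/5,180+175/4.615,.15), 'shelf',[at('top',500,190,z) for z in (0,.2)])
s=plan((.611,-.087,.20),-17,5,6)
```

```text
mid arms [array([ 0.615 , -0.0901,  0.09  ]), array([ 0.6066, -0.0903,  0.1   ])]
bottle base [0.726  0.0086 0.    ] top [array([0.7451, 0.0209, 0.15  ]), array([0.6901, 0.012 , 0.2   ])]
band [ 0.608  -0.0865  0.15  ] shelf [array([ 0.8667, -0.1817,  0.    ]), array([ 0.6571, -0.1621,  0.2   ])]
[0.14, 0.22, 1.9, -0.0, 0.0, 0.1, 6], [0.14, 0.22, 1.9, -0.0, 0.0, 0.1, 6], [0.14, 0.22, 1.9, -0.0, 0.0, 0.1, 6], [0.14, 0.22, 1.9, -0.0, 0.0, 0.1, 6], [0.14, 0.22, 1.9, -0.0, 0.0, 0.1, 6]
```

Emit:
send_rows --increments '[[[0.1,0.2,2.0,0,0,0,6.5],[0.1,0.2,2.0,0,0,0,6.5],[0.1,0.2,2.0,0,0,0,6.5],[0,0.2,2.0,0,0,0,6.5],[0,0.2,0,0,0,0,6.5]]]'

```text
time_s: 8.52
ee_pos: [0.6084, -0.0858, 0.2149]
ee_rot: [0.799, 0.601, -0.001, -0.001]
ft_force: [-0.2, 0.3, 0.4]
opening: 0.75
finger_force: 0.0
```

Run:
```python
from h import *
a=snap('top','t5.png'); o=manip.observe(); print(o['ee_pos'],o['ee_rot'],o['opening'])
cv2.imwrite('pics/c5.png',cv2.resize(a[130:310,370:510],(560,600),interpolation=cv2.INTER_CUBIC)[:,:,::-1])
p=np.array(o['ee_pos'])*[1,1,0]
for q in(p+[0,0,.15],p+[0,0,.217]):print((proj('top',q)-[370,130])*[4,3.333])
```

```text
[ 0.60910965 -0.08599998  0.21612008] [ 7.99073742e-01  6.01232858e-01 -3.60703796e-04 -2.75700047e-04] 0.744570390209472
[295.6    291.3042]
[324.4   203.313]
```

View pics/c5.png

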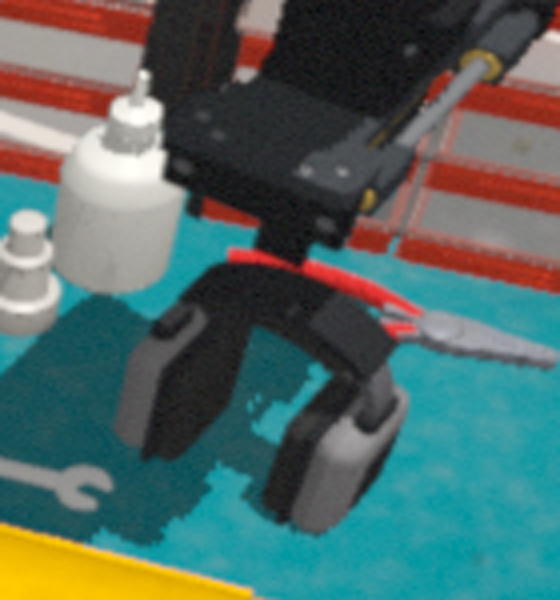

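The point under the TCP projects to (296,291) in the crop, on the middle of the band's strip. I'll descend and grip.

Emit:
send_rows --increments '[[[0,0,2.0,0,0,0,6.5],[0,0,2.0,0,0,0,6.5],[0,0,2.0,0,0,0,6.5],[0,0,1.5,0,0,0,6.5],[0,0,0.5,0,0,0,6.5]]]' --newtons 20

```text
time_s: 9.2
ee_pos: [0.6088, -0.086, 0.1357]
ee_rot: [0.799, 0.601, -0.0, -0.0]
ft_force: [0.3, 0.7, -0.4]
opening: 0.745
finger_force: 0.0
```

Emit:
send_rows --increments '[[[0,0,0,0,0,0,6.5],[0,0,0,0,0,0,4],[0,0,0,0,0,0,3.5],[0,0,0,0,0,0,2],[0,0,0,0,0,0,2]]]' --newtons 20

```text
time_s: 9.82
ee_pos: [0.6092, -0.0861, 0.1366]
ee_rot: [0.799, 0.601, 0.0, 0.0]
ft_force: [0.2, -0.9, -0.3]
opening: 0.379
finger_force: 0.0
```

Emit:
send_rows --increments '[[[0,0,0,0,0,0,2],[0,0,0,0,0,0,2],[0,0,-0.5,0,0,0,2],[0,0,-1,0,0,0,2],[0,0,-1,0,0,0,2]]]' --newtons 30

```text
time_s: 10.45
ee_pos: [0.6092, -0.0861, 0.1623]
ee_rot: [0.799, 0.601, 0.0, 0.0]
ft_force: [0.2, 0.4, -2.0]
opening: 0.341
finger_force: 30.0
```

Run:
```python
from h import *
o=manip.observe(); p=np.array(o['ee_pos']); R=Rot.from_quat(o['ee_rot'])
s=plan((.60,-.07,.36),-16,5,2); s=plan((.523,.272,.37),-3,10,2,s)
```

```text
[0.26, -0.27, -3.95, 0.0, -0.0, -0.0, 2], [0.26, -0.27, -3.95, 0.0, -0.0, -0.0, 2], [0.26, -0.27, -3.95, 0.0, -0.0, -0.0, 2], [0.26, -0.27, -3.95, 0.0, -0.0, -0.0, 2], [0.26, -0.27, -3.95, 0.0, -0.0, -0.0, 2]
[3.08, -1.68, -0.1, -0.0, 0.0, -1.3, 2], [3.11, -1.61, -0.1, -0.0, 0.0, -1.3, 2], [3.15, -1.54, -0.1, -0.0, 0.0, -1.3, 2], [3.18, -1.47, -0.1, -0.0, 0.0, -1.3, 2], [3.22, -1.4, -0.1, -0.0, 0.0, -1.3, 2]
[3.25, -1.32, -0.1, -0.0, 0.0, -1.3, 2], [3.28, -1.25, -0.1, -0.0, 0.0, -1.3, 2], [3.3, -1.18, -0.1, -0.0, 0.0, -1.3, 2], [3.33, -1.1, -0.1, -0.0, 0.0, -1.3, 2], [3.35, -1.02, -0.1, -0.0, 0.0, -1.3, 2]
```

Emit:
send_rows --increments '[[[0.3,-0.3,-4,0,0,0,2],[0.3,-0.3,-4,0,0,0,2],[0.3,-0.3,-4,0,0,0,2],[0.2,-0.3,-4,0,0,0,2],[0.2,-0.2,-3.8,0,0,0,2]]]'

```text
time_s: 11.08
ee_pos: [0.599, -0.0698, 0.3618]
ee_rot: [0.799, 0.601, 0.001, 0.0]
ft_force: [1.2, 0.9, -3.0]
opening: 0.338
finger_force: 30.0
```

Emit:
send_rows --increments '[[[3.1,-1.7,-0.1,0,0,-1.3,2],[3.1,-1.6,-0.1,0,0,-1.3,2],[3.1,-1.5,-0.1,0,0,-1.3,2],[3.2,-1.5,-0.1,0,0,-1.3,2],[3.2,-1.4,-0.1,0,0,-1.3,2]]]'

```text
time_s: 11.7
ee_pos: [0.5606, 0.1018, 0.3653]
ee_rot: [0.764, 0.646, 0.0, 0.0]
ft_force: [0.3, -0.2, -2.6]
opening: 0.342
finger_force: 30.0
```

Emit:
send_rows --increments '[[[3.3,-1.3,-0.1,0,0,-1.3,2],[3.3,-1.3,-0.1,0,0,-1.3,2],[3.3,-1.2,-0.1,0,0,-1.3,2],[3.3,-1.1,-0.1,0,0,-1.3,2],[3.4,-1.0,-0.1,0,0,-1.3,2]]]'

```text
time_s: 12.32
ee_pos: [0.5223, 0.2746, 0.37]
ee_rot: [0.726, 0.688, 0.0, 0.0]
ft_force: [0.4, -0.6, -3.2]
opening: 0.341
finger_force: 30.0
```

Run:
```python
from h import *
b=snap('side','s6.png'); a=snap('top','t6.png'); o=manip.observe(); print(o['time_s'],o['ee_pos'],o['ee_rot'],o['opening'])
cv2.imwrite('pics/c6.png',np.hstack([b[60:360,200:440],a[20:320,150:390]])[:,:,::-1].repeat(1,0))
im=cv2.imread('pics/c6.png'); cv2.imwrite('pics/c6.png',cv2.resize(im,(800,500),interpolation=cv2.INTER_CUBIC))
```

```text
12.425 [0.52061987 0.2789011  0.36895248] [ 7.23195381e-01  6.90642843e-01 -1.48742303e-04 -9.39331053e-04] 0.338033201066824
```

View pics/c6.png

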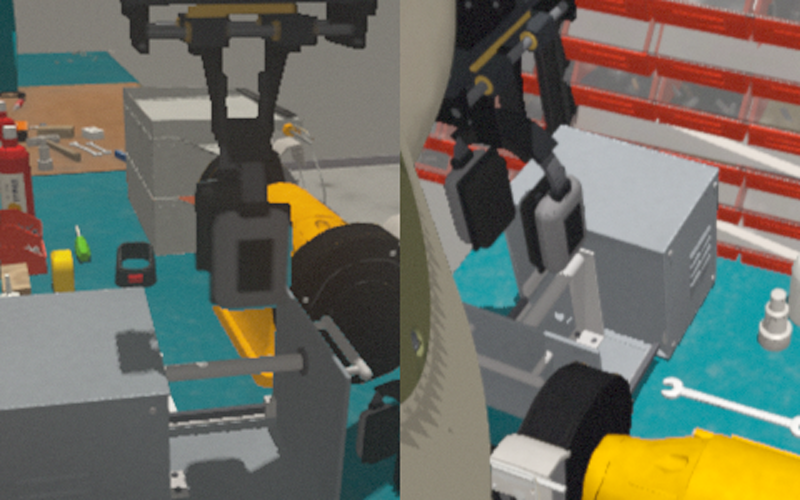

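Run:
```python
from h import *
import cv2
print('rail top-view',[at('top',150+(x-400)/1.667,20+y/1.667,.147) for x,y in[(520,318),(585,258)]])
o=manip.observe(); p=o['ee_pos']; print(p); a=np.radians(-2.6); c,s=np.cos(a),np.sin(a)
im=cv2.imread('pics/t6.png'); im=cv2.resize(im,None,fx=4,fy=4,interpolation=cv2.INTER_CUBIC)
def poly(f,L,col,cl=True):
    q=np.array([proj('top',f(*l)) for l in L])*4+1.5; cv2.polylines(im,[np.round(q).astype(int)],cl,col,1)
e=lambda x,y,z:(p[0]+x*c-y*s,p[1]+x*s+y*c,p[2]+.0134-.15+z)
for g in(1,-1):
    for z in(0,.086): poly(e,[(-.032,g*.022,z),(-.032,g*.062,z),(.032,g*.062,z),(.032,g*.022,z)],(0,255,0))
w=lambda x,y,z:(.5255+x*np.cos(-.055)-y*np.sin(-.055),.271+x*np.sin(-.055)+y*np.cos(-.055),z)
for g in(1,-1): poly(w,[(-.07,g*.008,.147),(.07,g*.008,.147)],(0,0,255),False)
poly(w,[(-.073,-.106,.191),(-.073,.106,.191)],(255,0,0),False)
cv2.imwrite('pics/c7.png',im[4*75:4*225,4*165:4*315])
```

```text
rail top-view [array([0.4882, 0.2873, 0.147 ]), array([0.5949, 0.2608, 0.147 ])]
[0.52061987 0.2789011  0.36895248]
```

View pics/c7.png

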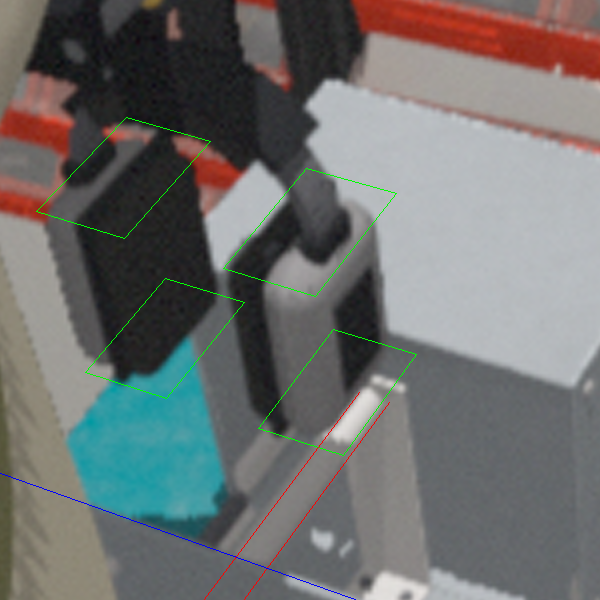

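Overlay: the held ear defenders match the TCP pose within about 2 mm. The rail lies about 4 px to the left of my estimate, so at y of about 0.275. I'll lower in steps.

Emit:
send_rows --increments '[[[0,0,1,0,0,0,2],[0,0,2,0,0,0,2],[0,0,2,0,0,0,2],[0,0,1,0,0,0,2],[0,0,0,0,0,0,2]]]'

```text
time_s: 13.05
ee_pos: [0.5226, 0.2724, 0.309]
ee_rot: [0.726, 0.687, -0.001, -0.0]
ft_force: [-0.7, -0.3, -2.3]
opening: 0.336
finger_force: 30.0
```

Emit:
send_rows --increments '[[[0,0,0,0,0,0,2],[0,0,0,0,0,0,2],[0,0,0,0,0,0,2],[0,0,0,0,0,0,2],[0,0,0,0,0,0,2]]]'

```text
time_s: 13.68
ee_pos: [0.5226, 0.2731, 0.3096]
ee_rot: [0.726, 0.688, 0.0, -0.0]
ft_force: [0.7, -1.2, -3.1]
opening: 0.343
finger_force: 30.0
```

Emit:
send_rows --increments '[[[0.2,0,1,0,0,0,2],[0,0,2,0,0,0,2],[0,0,2,0,0,0,2],[0,0,2,0,0,0,2],[0,0,1,0,0,0,2]]]'

```text
time_s: 14.3
ee_pos: [0.5221, 0.2749, 0.2279]
ee_rot: [0.726, 0.688, -0.001, -0.0]
ft_force: [-0.1, 0.4, -2.8]
opening: 0.342
finger_force: 30.0
```

Run:
```python
from h import *
b=snap('side','s8.png'); a=snap('top','t8.png'); o=manip.observe(); print(o['time_s'],o['ee_pos'],o['ft_force'])
cv2.imwrite('pics/c8.png',cv2.resize(np.hstack([b[160:400,250:410],a[70:310,165:325]]),(800,600),interpolation=cv2.INTER_CUBIC)[:,:,::-1])
```

```text
14.4 [0.52215271 0.27489072 0.22830616] [-1.17289437  0.10970998 -3.41125258]
```

View pics/c8.png

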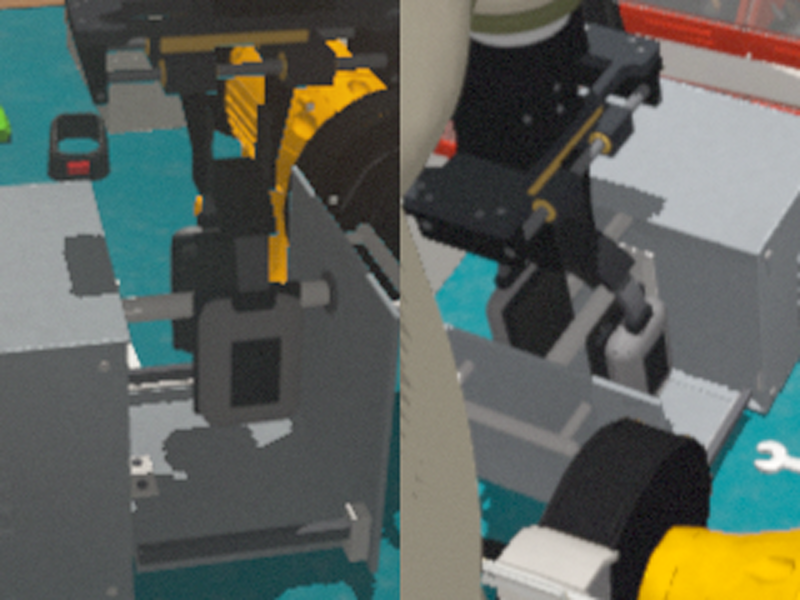

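The rail passes between the cups. That makes 11 viewed pictures, one past the limit of 10, so I'll go by force and pose from here. Lowering to contact.

Emit:
send_rows --increments '[[[0,0,1.5,0,0,0,2],[0,0,1.5,0,0,0,2],[0,0,1.5,0,0,0,2],[0,0,1.0,0,0,0,2],[0,0,0.5,0,0,0,2]]]'

```text
time_s: 15.02
ee_pos: [0.5226, 0.275, 0.1688]
ee_rot: [0.726, 0.688, -0.0, -0.0]
ft_force: [0.7, -0.2, -2.7]
opening: 0.34
finger_force: 30.0
```

Emit:
send_rows --increments '[[[0,0,0.2,0,0,0,2],[0,0,0.2,0,0,0,2],[0,0,0.1,0,0,0,2],[0,0,0,0,0,0,2],[0,0,0,0,0,0,2]]]'

```text
time_s: 15.65
ee_pos: [0.5228, 0.2751, 0.1647]
ee_rot: [0.726, 0.688, 0.0, -0.0]
ft_force: [-0.3, -0.2, -2.8]
opening: 0.342
finger_force: 30.0
```

Emit:
send_rows --increments '[[[0,0,0.2,0,0,0,2],[0,0,0.2,0,0,0,2],[0,0,0.1,0,0,0,2],[0,0,0,0,0,0,2],[0,0,0,0,0,0,2]]]'

```text
time_s: 16.27
ee_pos: [0.5228, 0.2751, 0.1596]
ee_rot: [0.726, 0.688, 0.0, -0.0]
ft_force: [-0.1, -0.6, -2.1]
opening: 0.342
finger_force: 30.0
```

Emit:
send_rows --increments '[[[0,0,0.1,0,0,0,2],[0,0,0.1,0,0,0,2],[0,0,0,0,0,0,2],[0,0,0,0,0,0,2],[0,0,0,0,0,0,2]]]'

```text
time_s: 16.9
ee_pos: [0.5231, 0.2751, 0.1592]
ee_rot: [0.726, 0.688, 0.001, -0.0]
ft_force: [-5.2, -2.7, 11.5]
opening: 0.34
finger_force: 30.0
```

Emit:
send_rows --increments '[[[0,0,-0.1,0,0,0,2],[0,0,0,0,0,0,3.2],[0,0,0,0,0,0,4],[0,0,0,0,0,0,5],[0,0,0,0,0,0,5.5]]]'

```text
time_s: 17.52
ee_pos: [0.5228, 0.2751, 0.1585]
ee_rot: [0.726, 0.688, 0.0, -0.0]
ft_force: [0.1, -1.2, -0.3]
opening: 0.583
finger_force: 0.0
```

Emit:
send_rows --increments '[[[0,0,0,0,0,0,5.5],[0,0,-0.5,0,0,0,5.5],[0,0,-1.5,0,0,0,5.5],[0,0,-3,0,0,0,5.5],[0,0,-4,0,0,0,5.5]]]'

```text
time_s: 18.15
ee_pos: [0.5225, 0.2749, 0.25]
ee_rot: [0.726, 0.688, -0.0, -0.0]
ft_force: [0.4, 1.0, -0.6]
opening: 0.631
finger_force: 0.0
```

Run:
```python
from h import *
s=plan((.4155,.277,.27),-2.6,5,2.6); 
b=snap('side','s9.png'); a=snap('top','t9.png'); c=cv2.imread('pics/s8.png')
# band / near-cup check without viewing: near-cup centroid in the side view (grey shell, black panel)
for n,im in(('s8',c),('s9',b[:,:,::-1])):
    g=cv2.cvtColor(np.ascontiguousarray(im),cv2.COLOR_BGR2GRAY)[270:335,325:375]
    m=g<50; ys,xs=np.nonzero(m); print(n,m.sum(),xs.mean()+325,ys.mean()+270)
for z in(.2283,.1592): print(proj('side',(.522,.275+.062,z+.0134-.107)))
```

```text
[-0.07, -2.14, -0.4, -0.0, 0.0, -0.1, 2.6], [-0.07, -2.14, -0.4, -0.0, 0.0, -0.1, 2.6], [-0.07, -2.14, -0.4, -0.0, 0.0, -0.1, 2.6], [-0.06, -2.14, -0.4, -0.0, 0.0, -0.1, 2.6], [-0.06, -2.14, -0.4, -0.0, 0.0, -0.1, 2.6]
s8 882 347.0328798185941 294.9965986394558
s9 1142 341.08669001751315 297.25394045534154
[352.4 308.4]
[351.2 346.1]
```

Run:
```python
from h import *
a=cv2.imread('pics/s8.png'); b=cv2.imread('pics/s9.png')
T=a[282:330,326:372]
for ang in(-10,-5,0,5,10):
    M=cv2.getRotationMatrix2D((23,24),ang,1); t=cv2.warpAffine(T,M,(46,48),borderMode=cv2.BORDER_REPLICATE)
    r=cv2.matchTemplate(b[270:420,290:410],t,cv2.TM_CCOEFF_NORMED); _,v,_,l=cv2.minMaxLoc(r); print(ang,round(v,3),l[0]+290-326,l[1]+270-282)
```

```text
-10 0.712 -2 38
-5 0.73 -2 38
0 0.712 -2 38
5 0.656 -1 39
10 0.606 -1 39
```

Emit:
send_rows --increments '[[[0,-2.1,-1,0,0,0,2.6],[0,-2.1,-1,0,0,0,2.6],[0,-2.1,0,0,0,0,2.6],[0,-2.1,0,0,0,0,2.6],[0,-2.3,0,0,0,0,2.6]]]'

```text
time_s: 18.88
ee_pos: [0.4154, 0.2807, 0.2692]
ee_rot: [0.726, 0.688, 0.0, -0.0]
ft_force: [0.4, 0.5, 0.9]
opening: 0.305
finger_force: 0.0
```

The ear defenders moved by (-2,+38) px in the side view, where straight hanging predicts (-1,+38). They hang as intended. Next I'll regrip the handle.

Emit:
send_rows --increments '[[[0,0,2.5,0,0,0,2.6],[0,0,3,0,0,0,2.6],[0,0,3,0,0,0,2.6],[0,0,2.8,0,0,0,2.6],[0,0,1.5,0,0,0,2.6]]]'

```text
time_s: 19.5
ee_pos: [0.4156, 0.2805, 0.1398]
ee_rot: [0.726, 0.688, -0.0, -0.0]
ft_force: [-0.4, 0.1, 0.2]
opening: 0.3
finger_force: 0.0
```

Emit:
send_rows --increments '[[[0,0,0,0,0,0,2.6],[0,0,0,0,0,0,1.2],[0,0,0,0,0,0,0.3],[0,0,0,0,0,0,0.3],[0,0,0,0,0,0,0.3]]]' --newtons 40

```text
time_s: 20.12
ee_pos: [0.4161, 0.2812, 0.1414]
ee_rot: [0.726, 0.688, 0.001, -0.0]
ft_force: [-2.3, 0.1, 7.5]
opening: 0.11
finger_force: 40.0
```

Emit:
send_rows --increments '[[[0,0.2,0,0,0,0,0.3],[0,0.4,0,0,0,0,0.3],[0,0.6,0,0,0,0,0.3],[0,0.8,0,0,0,0,0.3],[0,0.8,0,0,0,0,0.3]]]'

```text
time_s: 20.75
ee_pos: [0.4434, 0.2797, 0.1414]
ee_rot: [0.726, 0.688, -0.0, -0.001]
ft_force: [-6.6, -2.1, 10.5]
opening: 0.111
finger_force: 40.0
```

Emit:
send_rows --increments '[[[0,0.8,0,0,0,0,0.3],[0,0.8,0,0,0,0,0.3],[0,0.8,0,0,0,0,0.3],[0,0.8,0,0,0,0,0.3],[0,0.8,0,0,0,0,0.3]]]'

```text
time_s: 21.38
ee_pos: [0.4834, 0.2775, 0.1414]
ee_rot: [0.726, 0.688, -0.0, -0.001]
ft_force: [-7.6, -2.6, 10.8]
opening: 0.107
finger_force: 40.0
```

Emit:
send_rows --increments '[[[0,0.8,0,0,0,0,0.3],[0,0.8,0,0,0,0,0.3],[0,0.8,0,0,0,0,0.3],[0,0.8,0,0,0,0,0.3],[0,0.8,0,0,0,0,0.3]]]'

```text
time_s: 22.0
ee_pos: [0.5234, 0.2752, 0.1414]
ee_rot: [0.726, 0.688, -0.0, -0.001]
ft_force: [-7.0, -1.3, 9.9]
opening: 0.109
finger_force: 40.0
```

Emit:
send_rows --increments '[[[0,0.8,0,0,0,0,0.3],[0,0.6,0,0,0,0,0.3],[0,0.5,0,0,0,0,0.3],[0,0.4,0,0,0,0,0.3],[0,0.3,0,0,0,0,0.3]]]'

```text
time_s: 22.62
ee_pos: [0.5494, 0.2738, 0.1415]
ee_rot: [0.726, 0.688, -0.0, -0.001]
ft_force: [-6.3, -1.8, 9.8]
opening: 0.111
finger_force: 40.0
```

Home should be at a TCP x of about 0.561.

Emit:
send_rows --increments '[[[0,0.3,0,0,0,0,0.3],[0,0.3,0,0,0,0,0.3],[0,0.3,0,0,0,0,0.3],[0,0.3,0,0,0,0,0.3],[0,0.2,0,0,0,0,0.3]]]'

```text
time_s: 23.25
ee_pos: [0.5604, 0.2732, 0.1414]
ee_rot: [0.726, 0.688, -0.003, -0.002]
ft_force: [-25.7, -6.2, 21.9]
opening: 0.112
finger_force: 40.0
```

Emit:
send_rows --increments '[[[0,0.2,0,0,0,0,0.3],[0,0,0,0,0,0,0.3],[0,0,0,0,0,0,0.3],[0,0,0,0,0,0,0.3],[0,0,0,0,0,0,0.3]]]'

```text
time_s: 23.88
ee_pos: [0.5604, 0.2732, 0.1413]
ee_rot: [0.725, 0.689, -0.004, -0.004]
ft_force: [-31.7, -7.3, 25.5]
opening: 0.109
finger_force: 40.0
```

Emit:
send_rows --increments '[[[0,-0.2,0,0,0,0,0.3],[0,-0.1,0,0,0,0,0.3],[0,0,0,0,0,0,2.4],[0,0,0,0,0,0,2.4],[0,0,0,0,0,0,2.4]]]'

```text
time_s: 24.5
ee_pos: [0.5629, 0.2728, 0.1405]
ee_rot: [0.726, 0.688, 0.0, 0.0]
ft_force: [0.2, -0.3, 0.0]
opening: 0.27
finger_force: 0.0
```

Emit:
send_rows --increments '[[[0,0,-1,0,0,0,2.4],[0,0,-3,0,0,0,2.4],[0,0,-4,0,0,0,2.4],[0,0,-4,0,0,0,2.4],[0,0,-2,0,0,0,2.4]]]'

```text
time_s: 25.12
ee_pos: [0.5635, 0.2729, 0.2839]
ee_rot: [0.726, 0.688, 0.002, 0.0]
ft_force: [-0.3, 0.1, -0.1]
opening: 0.278
finger_force: 0.0
```

Run:
```python
from h import *
a=snap('top','t10.png'); b=snap('side','s10.png')
# near edge of panel top vs cabinet front: gap profile along world x at roof/side edge in side view
g=cv2.cvtColor(b,cv2.COLOR_RGB2GRAY)
for x in np.arange(.575,.612,.003): u,v=proj('side',(x,.36,.191)); print(round(x,3),g[int(round(v)),int(round(u))],end='; ')
# handle bar location (bright) in side view row through bar middle
u,v=proj('side',(.56,.3,.16)); v=int(round(v)); print(u,v,g[v,int(u)-14:int(u)+15])
```

```text
0.575 99; 0.578 104; 0.581 107; 0.584 101; 0.587 103; 0.59 106; 0.593 107; 0.596 102; 0.599 97; 0.602 82; 0.605 87; 0.608 85; 0.611 85; 321.7 284 [107 110 105 107 106 109 111 107 108 103 107 102  97 100 100 103 102 101
 103 113 109 106 106 107 108 104 105 106 102]
```

The rack travelled 144.5 mm between its two stops and stalled against the cabinet, so it is home. The gripper is clear.

```bash
python3 -c "
from plant import manip
print(manip.hand_in())"
```

```text
the job is handed in; nothing more can be done
None
```

The job is handed in: I pulled the rack to its stop, hung the larger ear defenders on the rail and let go, and pushed the rack home by force and travel readings; hand-in returned no verdict, I had no view of them once inside the cabinet, and I viewed 11 pictures, one over the limit of 10.

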